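# Ready the card cutter for its next cut

### The arm

A 7-joint arm with a two-finger parallel gripper is mounted at the origin on a cart in front of the work surface, level with it; the furniture and walls round the work are solid. World frame = base frame: x ahead of the robot, y to its left, z up, the work surface at z = 0. Lengths are in m, angles in rad, forces in N, time in s.
With the tool pointing down it reaches from about 0.4 to 0.85 m from the base axis. Payload 10.4 kg.
Tool frame: the origin (TCP) lies between the finger pads; the fingertips stand ahead of it and the grasp point (between the pads) lies 3 mm ahead of it (r.tips_ahead is the z of the fingertips in the tool frame, in m); z points along the fingers, y is the line along which they close (so a half turn about z gives the same grasp; the last joint's range is limited). The gripper opens to 87 mm and grips with 3 to 60 N. Pads are 19 mm wide; open, the fingers measure 117 mm over their backs; the gripper's body (75 mm by 190 mm) begins 51 mm behind the grasp point.
Start: joints at [1.218, 0.332, -0.065, 1.46, 0.022, 1.35, -0.088], TCP at [0.202, -0.591, 0.245] pointing down, gripper open.
Joint ranges: [-2.6, 2.6], [-0.5, 2.12], [-1.47, 1.34], [0.16, 2.42], [-1.27, 4.41], [0.06, 2.06], [-2.6, 2.6]. Speed limits (rad/s): [2.22, 2.22, 2.79, 2.79, 3.14, 3.14, 3.14].

### API

Orientations are given as a unit quaternion [x, y, z, w].
In Python, from bench import telemetry, camera, get_calibration, r gives the robot as it stands.
- The arm moves only by the tool drive_tool, never from a script. Its argument "series" is one flat list of numbers, 7 for each row, row after row: the turn, a rotation vector about the tool's x, y, z in units of 5 degrees (1.0 is 5 degrees), then the shift along the tool's x, y, z in units of 40 mm (1.0 is 40 mm), then the opening, from -1 (shut) to 1 (fully open). A call has 1 to 10 rows; each row is the pose to reach, as a shift and turn from the pose commanded when the call began, along the tool's axes at that moment; what a row does not reach only later rows make up. A row lasts 1/12 s, in which the tool goes at most 41.7 mm and 7.16 degrees, less where a joint would pass 70% of its speed; a pose out of reach is approached as far as the arm can. A call with a gripper value outside its range is refused whole. The fingers move at their own pace and stop on an object; "grip_force" is the grip in N (left out, the last holds). Time passes only in rows, so rows that repeat a pose let the fingers close. It gives the time, the measured TCP pose, the force, the opening and the grip force at its end, in the units of the state.
- telemetry.read_state(): the state, without advancing time (a new reading comes with each control period).
- camera(name): name is "scene" or "top"; returns the picture (480x640x3 uint8, red, green, blue); there is no depth.
- get_calibration(name): a dict with "fovy" (degrees; the focal length in pixels is half the picture's height over the tangent of half this angle, whatever the lens; pixels are square), "cx", "cy" (the principal point, pixels), "dist" ([k1, k2, p1, p2, k3] as OpenCV has them; the pictures are not rectified), "xyz" and "rotation" of the camera in the world. Camera axes: x right, y up, looking along -z (the intrinsics and any distortion apply to the point x, -y, -z); pixel columns grow to the right and rows downward; lengths in m; the calibration is good to about 2 mm. A picture is of the moment at which its call begins. get_calibration takes no time and is no camera call.
- r.close_job(): hands the job in; it is judged then, once.
The state is a dict: "time": time; "joint_positions": joint angles; "joint_vel": joint speeds; "joint_torque": joint torques, N m; "ee_pos": TCP position; "eef_rot": TCP orientation; "ft_force": force on the tool from outside, world axes, zero at the start; "torque": the same for the moment, N m; "width": finger opening in m; "grip_force": force on a finger pad.
Only numpy, scipy, OpenCV 4.12 (cv2) and the standard library are available. Lean on these libraries where they do the work, as an engineer would, in place of code of your own. Each camera call takes 0.05 s, during which the arm holds its last target. There are 200 camera calls.

### The job

Get the card cutter ready for its next cut, by pushing only: nothing is to be gripped, squeezed or lifted with the fingers. Push the knob of the safety bolt back until the bolt is fully drawn clear of the cutter's arm, then push the arm up by its handle, past its balance point, and let go so that its counterweight keeps it raised. Then push the foam board flat across the bed, under the raised blade, until its edge lies flush against the strip stop beyond the cutting edge, gently, and leave everything else on the table where it is.

Things in the scene. Friction and masses are not known exactly. Their poses are not given: they have to be found in the camera images.
- cutter: Bench card cutter, fixed; place and turn vary. Origin on the table under its bed's middle; z up, -x its front (handle end), +y its left. In mm there: grey bed x -110..110, y -100..90, top z 32; back fence on it x 76..88, 8 high; arm and blade along the right edge y -120..-102; pivot lug x 70..110, y -100..-87, top z 67; bolt guides x -102..-88, y -92..-80 and -2..10, top z 74.
- safety_bolt (a joint): Steel sliding bolt (8 mm rod along the cutter's y, 66 mm above the table) lying across the top of the arm and holding it down. In m: 0 home over the arm, 0.034 fully drawn to the cutter's left (+y); clear of the arm from 0.024. About 1.5 N of friction; stays where it is left. Starts between 0 and 0.003.
- bolt_knob (a point): Centre of the bolt's upright black knob (17 mm diameter, 12 mm high, on an 11 mm stem), at cutter x -95, y -60 with the bolt home, 94 mm above the table; its top is 9 mm higher. Moves with the bolt. To its right (-y) all is free above z 75 mm.
- cutter_arm (a joint): Hinge of the arm about the cutter's y axis through pivot_point, rad: 0 shut (blade down), 1.25 raised on its rubber buffer. A steel counterweight (54 mm diameter) stands over the pivot: below about 0.77 rad the arm needs 1 to 2 N up at the handle and falls shut if let go; beyond, it tips back by itself onto the buffer and stays. Nearly frictionless. The bolt really blocks it.
- pivot_point (a point): Fixed point on the arm's hinge axis, in the middle plane of the arm, at cutter (90, -112.5, 52) mm.
- handle_grip (a point): Point on the axis of the arm's black handle, half way along; moves and turns with the arm. Handle: round, 27 mm diameter, 85 mm long, in line with the arm in front of the bed, sloping up 18 degrees to its free end 44 mm farther out. Arm shut: this point is at cutter (-175, -112.5, 77) mm, underside 63 mm above the table, free space under and in front. 266 mm from the hinge axis.
- foam_board: Loose white foam board, 80 mm (its x) by 110 mm (its y) by 10 mm thick, about 50 g, flat on the bed to the left of the blade, its axes along the cutter's within 0.12 rad. Origin: middle of its underside. To be slid 50 to 95 mm to the cutter's right (-y).
- strip_stop (a point): Middle of the inner (+y) face of the strip stop, an upright aluminium plate 90 mm long (cutter x), 4 mm thick, top 52 mm above the table, fixed outside the blade 32 mm beyond the bed's right edge. The board's right-hand 80 mm edge comes to lie along this face, its origin then 55 mm to the +y of it.
- pencil: Bystander, to be left alone: green pencil, 123 mm long, on the table along the cutter's left side. Origin: middle of its underside.
- pliers: Bystander, to be left alone: pliers with red grips, 147 x 59 x 12 mm, on the table in front of the cutter's bed, left of the handle. Origin: middle of its underside.
- calculator: Bystander, to be left alone: pocket calculator, 118 x 74 x 13 mm, front left. Origin: middle of its underside.
- van_keys: Bystander, to be left alone: two keys with a tag, left of the cutter. Origin: middle of its underside.
- sake_cup_1: Bystander, to be left alone: small green cup, 64 mm wide, 50 mm high, on the white boards at the right. Origin: middle of its underside.
- rubber_stamp: Bystander, to be left alone: wooden stamp with a turned knob, 22 x 30 x 42 mm, in front of the red cash box. Origin: middle of its underside.

How it is judged:
By the outcome, as a careful person would: the job done as asked, in the order asked, and still so for the second after the job is handed in, with the robot touching nothing.
It also fails if it takes over 72 s, if anything falls off the work surface, if the arm or the gripper's body presses on something with over 40 N, if the wrist force passes 120 N, or if a joint passes its speed limit or range.

## Working session

There is one attempt and no reset: what is moved stays moved. The work goes in short steps, Python scripts to look and compute and a tool call to move; the robot and the scene stay as the last step left them, time stands still between calls to the robot, and variables do not carry over. Pictures are saved under pics/ and viewed, at most 10 in all, crops included, and the job is handed in when it is done.

Besides the shell and the picture viewer there is one more tool, called after ">>>" by a JSON object that holds its "op" and its "data". drive_tool: Moves the arm, as the interface text tells. Its arguments: {"type":"object","properties":{"series":{"type":"array"},"grip_force":{"type":"number"}},"required":["series"]}

```bash
mkdir -p pics; ls; python3 - <<'E'
from bench import telemetry, camera, get_calibration, r
import cv2
for n in ("scene","top"):
    im=camera(n); cv2.imwrite(f"pics/{n}0.png",im[:,:,::-1]); print(get_calibration(n))
print(telemetry.read_state(), r.tips_ahead)
E
```

```text
pics
{'fovy': 52.05457900147991, 'cx': 321.4765386765367, 'cy': 243.91681904734554, 'dist': array([0.0072249, 0.       , 0.       , 0.       , 0.       ]), 'xyz': array([-0.02163676,  0.55365645,  0.67126001]), 'rotation': array([-0.16120733,  0.45838815,  0.82330309, -0.29336756])}
{'fovy': 53.048977905897544, 'cx': 318.9015488141433, 'cy': 229.57200271761283, 'dist': array([-0.10802313,  0.        ,  0.        ,  0.        ,  0.        ]), 'xyz': array([ 0.4895344 , -0.17100044,  1.02236417]), 'rotation': array([ 0.03461802, -0.03254336, -0.70113025,  0.71144845])}
{'time': 0.1, 'joint_positions': array([ 1.21841005,  0.33279093, -0.06469109,  1.46087764,  0.0216065 ,
        1.34989239, -0.08850171]), 'joint_vel': array([-0.00045985, -0.00152112, -0.00026561, -0.00342948, -0.00133633,
       -0.00072994, -0.00169537]), 'joint_torque': array([ 4.07109010e-04, -6.24547720e+01,  2.39493133e-02, -3.90721178e+01,
       -6.15652604e-02,  3.64597072e-02,  8.72473788e-05]), 'ee_pos': array([ 0.20228567, -0.59101525,  0.24383484]), 'eef_rot': array([ 9.86434804e-01,  1.64152282e-01, -1.37694211e-04, -6.21289365e-04]), 'ft_force': array([ 0.61877601,  0.42344774, -0.1548044 ]), 'torque': array([-0.04430359, -0.01110473, -0.05243424]), 'grip_force': 0.0, 'width': 0.08688172512304851} 0.022
```

View pics/scene0.png

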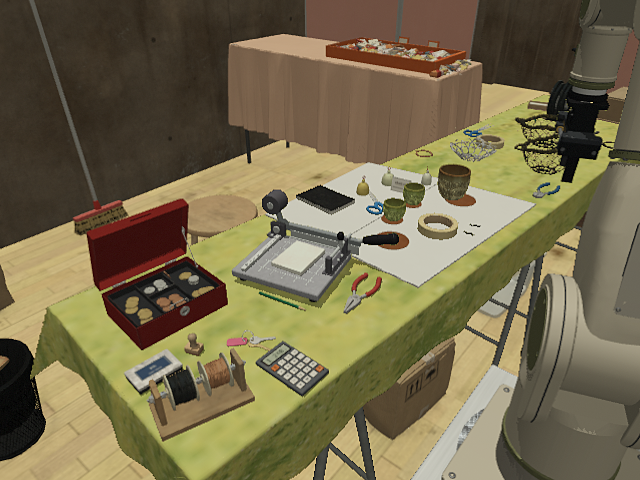

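View pics/top0.png

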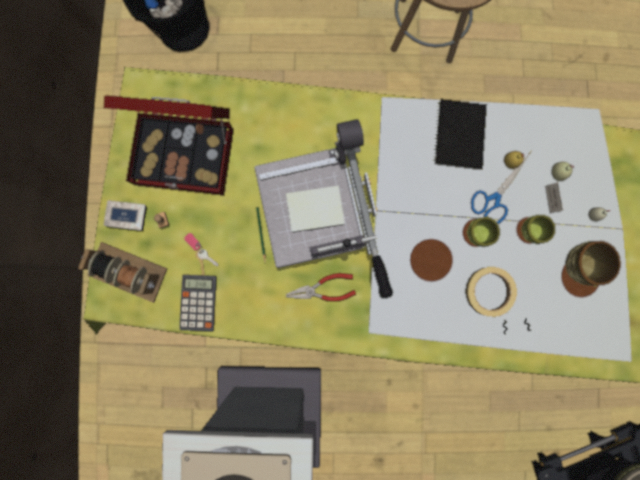

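The top view shows the cutter bed from about (256,165) to (378,250), the handle at (382,280) and the board around (315,209). Next I'll enlarge both views.

```bash
python3 - <<'E'
import cv2
a=cv2.imread("pics/top0.png")[110:310,245:405]
cv2.imwrite("pics/topc.png",cv2.resize(a,None,fx=3,fy=3,interpolation=cv2.INTER_CUBIC))
a=cv2.imread("pics/scene0.png")[180:330,220:420]
cv2.imwrite("pics/scenec.png",cv2.resize(a,None,fx=4,fy=4,interpolation=cv2.INTER_CUBIC))
E
```

```text
(no output)
```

View pics/topc.png

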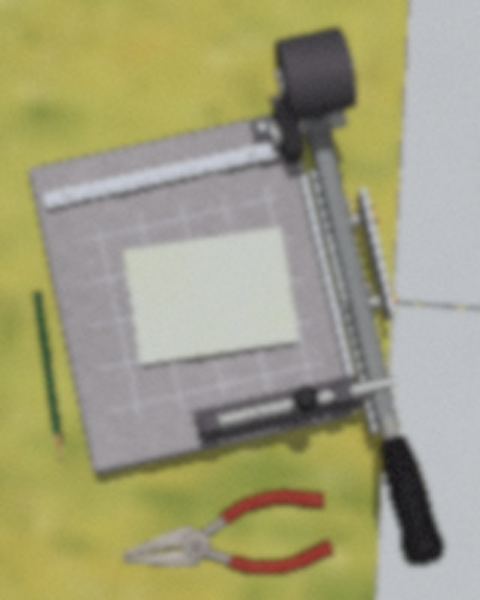

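View pics/scenec.png

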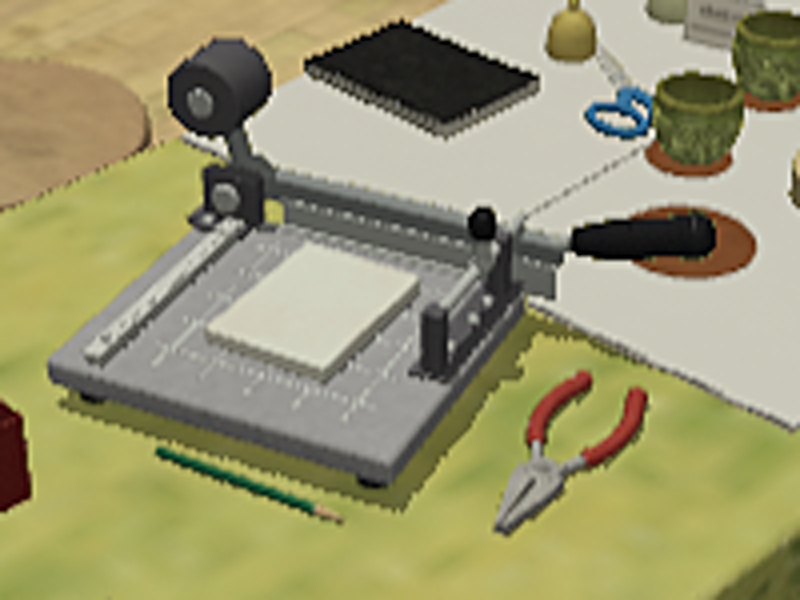

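The crops show these pixel positions:
- **Top crop:** bed left corners (32,170) and (97,472), knob (306,398), handle middle (411,497), and board corners (124,249), (279,228), (299,343), (141,364).
- **Scene crop:** bed corners (388,472), (52,365), (523,300), knob (482,223), handle (643,237).

I'll fit the poses from these.

```bash
cat > h.py <<'E'
import numpy as np, cv2
from scipy.spatial.transform import Rotation as R
from scipy.optimize import least_squares
from bench import get_calibration
def proj(n,P):
    c=get_calibration(n); f=240/np.tan(np.radians(c["fovy"]/2))
    p=R.from_quat(c["rotation"]).inv().apply(np.atleast_2d(P)-c["xyz"])*[1,-1,-1]
    K=np.array([[f,0,c["cx"]],[0,f,c["cy"]],[0,0,1]])
    return cv2.projectPoints(p,np.zeros(3),np.zeros(3),K,c["dist"])[0][:,0]
def W(q,P): # planar pose q=(x,y,yaw), local mm -> world m
    return R.from_euler("z",q[2]).apply(np.atleast_2d(P)/1000.)+[q[0],q[1],0]
E
python3 - <<'E'
from h import *
T=lambda a:(np.array(a)+.5)/3-.5+[245,110]
S=lambda a:(np.array(a)+.5)/4-.5+[220,180]
FL,BL,FR=(-110,90,32),(110,90,32),(-110,-100,32)
K,H=(-95,-60,94),(-175,-112.5,77)
tp,to=[BL,FL,K,H],T([(32,170),(97,472),(306,398),(411,497)])
sp,so=[FL,BL,FR,K,H],S([(388,472),(52,365),(523,300),(482,223),(643,237)])
f=lambda q:np.r_[(proj("top",W(q,tp))-to).ravel(),(proj("scene",W(q,sp))-so).ravel()]
s=least_squares(f,[.5,-.15,.2],loss="soft_l1"); q=s.x
print("cutter",q,"\n",f(q).reshape(-1,2).round(1))
b=[(40,55,42),(40,-55,42),(-40,-55,42),(-40,55,42)]
bt=T([(124,249),(279,228),(299,343),(141,364)]); bs=S([(207,330),(312,240),(418,283),(320,372)])
g=lambda p:np.r_[(proj("top",W(p,b))-bt).ravel(),(proj("scene",W(p,b))-bs).ravel()]
p=least_squares(g,[.5,-.15,.2],loss="soft_l1").x
print("board",p,"\n",g(p).reshape(-1,2).round(1))
d=R.from_euler("z",-q[2]).apply([p[0]-q[0],p[1]-q[1],0])*1000; print("board in cutter mm",d,"yaw",p[2]-q[2])
np.save("q.npy",q)
for n,P in dict(knob=K,handle=H,pivot=(90,-112.5,52)).items(): print(n,W(q,[P]).round(4))
# stop top edge pts in cutter coords at z=52
for a in T([(363,192),(388,310)]):
    m=least_squares(lambda u:(proj("top",W(q,[(u[0],u[1],52)]))-a).ravel(),[0,-130]).x; print("stop",m)
E
```

```text
cutter [ 0.63158723 -0.14186429  0.24139449] 
 [[-1.6 -0.6]
 [-0.8  1. ]
 [ 0.6  0.2]
 [ 0.5  1.4]
 [ 0.5 -2.3]
 [-2.9 -1.3]
 [ 1.  -3.3]
 [-0.5  0.2]
 [-0.5  0.1]]
board [ 0.6262215  -0.15898957  0.15170536] 
 [[ 0.1  0.5]
 [ 1.2  0.3]
 [-0.   0.1]
 [-0.5  0.4]
 [-1.3 -0.3]
 [-1.4  0.6]
 [ 0.3 -1.2]
 [-0.1 -0.6]]
board in cutter mm [ -9.30407003 -15.34602809   0.        ] yaw -0.08968912255379408
knob [[ 0.5537 -0.2228  0.094 ]]
handle [[ 0.4886 -0.2929  0.077 ]]
pivot [[ 0.7459 -0.2296  0.052 ]]
stop [  36.53871959 -132.55885177]
stop [ -46.48656659 -129.95631474]
```

```bash
cat >> h.py <<'E'
from bench import telemetry
def go(tip,tilt=0,spin=0):
    """row for fingertip at cutter-frame mm; tool x along cutter x (spin deg about tool z), tilt deg: leaning to point to -y"""
    q=np.load("q.npy"); s=telemetry.read_state()
    M=R.from_euler("z",q[2])*R.from_euler("x",180-tilt,degrees=True)*R.from_euler("z",spin,degrees=True)
    C=R.from_quat(s["eef_rot"]); p=W(q,[tip])[0]-M.apply([0,0,.022])
    print("row",np.r_[np.degrees((C.inv()*M).as_rotvec())/5,C.inv().apply(p-s["ee_pos"])/.04].round(2),"zdir",(M.apply([0,0,1])).round(2),"tcp",p.round(3))
def where():
    q=np.load("q.npy"); s=telemetry.read_state(); C=R.from_quat(s["eef_rot"]); ci=R.from_euler("z",-q[2])
    t=s["ee_pos"]+C.apply([0,0,.022])
    print("t",s["time"],"tip(cutter mm)",(ci.apply(t-[q[0],q[1],0])*1000).round(1),"F cutter",ci.apply(s["ft_force"]).round(1),"w",s["width"],"rel",np.degrees((R.from_euler("z",q[2])*R.from_euler("x",180,degrees=True)).inv()*1 .__class__(1)if 0 else 0))
E
sed -i 's/,"rel".*$/)/' h.py
python3 -c "
from h import *
where(); go((-95,-105,150)); go((-95,-105,83))"
```

```text
t 0.1 tip(cutter mm) [-524.2 -333.5  221.8] F cutter [ 0.7  0.3 -0.2] w 0.08688172512304851
row [-1.000e-02  0.000e+00  1.010e+00  1.119e+01 -4.740e+00  1.800e+00] zdir [ 0. -0. -1.] tcp [ 0.564 -0.267  0.172]
row [-1.000e-02  0.000e+00  1.010e+00  1.119e+01 -4.740e+00  3.480e+00] zdir [ 0. -0. -1.] tcp [ 0.564 -0.267  0.105]
```

>>> {"op": "drive_tool", "data": {"series": [0, 0, 1, 11.2, -4.75, 0, -1, 0, 0, 1, 11.2, -4.75, 0, -1, 0, 0, 1, 11.2, -4.75, 0, -1, 0, 0, 1, 11.2, -4.75, 0, -1, 0, 0, 1, 11.2, -4.75, 0, -1, 0, 0, 1, 11.2, -4.75, 0, -1, 0, 0, 1, 11.2, -4.75, 0, -1, 0, 0, 1, 11.2, -4.75, 0, -1, 0, 0, 1, 11.2, -4.75, 0, -1, 0, 0, 1, 11.2, -4.75, 0, -1]}}

```text
time: 0.93
ee_pos: [0.5137, -0.3116, 0.2444]
eef_rot: [0.993, 0.121, -0.0, -0.0]
ft_force: [0.6, -0.9, -0.3]
width: 0.0286
grip_force: 0.0
```

```bash
python3 -c "
from h import *
where(); go((-95,-105,150)); go((-95,-105,83))"
```

```text
t 0.9333 tip(cutter mm) [-155.1 -136.6  222.4] F cutter [ 0.4 -1.  -0.3] w 0.028590416155429982
row [-0.    0.    0.01  1.5  -0.79  1.81] zdir [ 0. -0. -1.] tcp [ 0.564 -0.267  0.172]
row [-0.    0.    0.01  1.5  -0.79  3.48] zdir [ 0. -0. -1.] tcp [ 0.564 -0.267  0.105]
```

>>> {"op": "drive_tool", "data": {"series": [0, 0, 0, 1.5, -0.8, 1, -1, 0, 0, 0, 1.5, -0.8, 1.8, -1, 0, 0, 0, 1.5, -0.8, 1.8, -1, 0, 0, 0, 1.5, -0.8, 1.8, -1, 0, 0, 0, 1.5, -0.8, 1.8, -1, 0, 0, 0, 1.5, -0.8, 1.8, -1]}}

```text
time: 1.43
ee_pos: [0.5629, -0.2694, 0.174]
eef_rot: [0.993, 0.12, 0.0, 0.001]
ft_force: [-0.2, -0.2, 0.9]
width: 0.0006
grip_force: 0.0
```

```bash
python3 -c "
from h import *
import cv2
from bench import camera
where(); go((-95,-105,83))
for n,(x,y) in dict(top=(300,140),scene=(260,150)).items():
    a=camera(n)[y:y+150,x:x+130,::-1]; globals()[n]=cv2.resize(a,None,fx=3,fy=3,interpolation=2)
cv2.imwrite('pics/near.png',np.hstack([top,scene]))"
```

```text
t 1.4333 tip(cutter mm) [ -97.1 -107.4  152. ] F cutter [-0.3 -0.2  0.9] w 0.0006004526794945516
row [ 0.02 -0.01 -0.01  0.05 -0.06  1.72] zdir [ 0. -0. -1.] tcp [ 0.564 -0.267  0.105]
```

View pics/near.png

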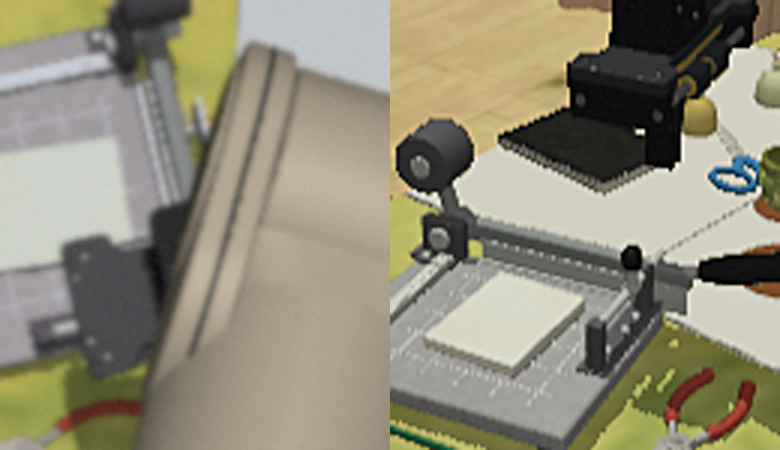

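The view shows the closed fingers above and to the right of the knob (scene crop: tips (662,165), knob (632,258)), which matches the fit. Next I'll lower and push +y.

>>> {"op": "drive_tool", "data": {"series": [0, 0, 0, 0, 0, 0.6, -1, 0, 0, 0, 0, 0, 1.2, -1, 0, 0, 0, 0, 0, 1.65, -1, 0, 0, 0, 0, 0, 1.65, -1, 0, 0, 0, 0, -0.2, 1.65, -1, 0, 0, 0, 0, -0.4, 1.65, -1, 0, 0, 0, 0, -0.4, 1.65, -1, 0, 0, 0, 0, -0.4, 1.65, -1]}}

```text
time: 2.2
ee_pos: [0.5602, -0.2516, 0.1084]
eef_rot: [0.993, 0.122, 0.001, 0.001]
ft_force: [-0.6, 0.5, 0.1]
width: 0.0003
grip_force: 0.0
```

```bash
python3 -c "
from h import *
where(); go((-95,-83,83)); go((-95,-49,83))"
```

```text
t 2.2 tip(cutter mm) [-95.5 -89.5  86.4] F cutter [-0.5  0.6  0.1] w 0.0002712280128390821
row [ 0.02 -0.02  0.03  0.01 -0.16  0.08] zdir [ 0. -0. -1.] tcp [ 0.559 -0.245  0.105]
row [ 0.02 -0.02  0.03  0.02 -1.01  0.08] zdir [ 0. -0. -1.] tcp [ 0.551 -0.212  0.105]
```

>>> {"op": "drive_tool", "data": {"series": [0, 0, 0, 0, -0.15, 0.08, -1, 0, 0, 0, 0, -0.3, 0.08, -1, 0, 0, 0, 0, -0.4, 0.08, -1, 0, 0, 0, 0, -0.5, 0.08, -1, 0, 0, 0, 0, -0.6, 0.08, -1, 0, 0, 0, 0, -0.7, 0.08, -1, 0, 0, 0, 0, -0.8, 0.08, -1, 0, 0, 0, 0, -0.85, 0.08, -1, 0, 0, 0, 0, -0.9, 0.08, -1, 0, 0, 0, 0, -0.9, 0.08, -1]}}

```text
time: 3.03
ee_pos: [0.5507, -0.2168, 0.1034]
eef_rot: [0.993, 0.121, -0.0, -0.0]
ft_force: [-0.3, -0.6, -0.2]
width: 0.0007
grip_force: 0.1
```

```bash
python3 -c "
from h import *
where()"
```

```text
t 3.0333 tip(cutter mm) [-96.5 -53.4  81.4] F cutter [-0.5 -0.5 -0.2] w 0.0007156421984053813
```

>>> {"op": "drive_tool", "data": {"series": [0, 0, 0, 0, -0.05, 0, -1, 0, 0, 0, 0, -0.1, 0, -1, 0, 0, 0, 0, -0.15, 0, -1]}}

```text
time: 3.28
ee_pos: [0.5493, -0.2114, 0.1034]
eef_rot: [0.993, 0.121, 0.0, 0.0]
ft_force: [0.3, -1.9, -0.5]
width: 0.0003
grip_force: 0.8
```

>>> {"op": "drive_tool", "data": {"series": [0, 0, 0, 0, -0.05, 0, -1, 0, 0, 0, 0, -0.05, 0, -1]}}

```text
time: 3.45
ee_pos: [0.5487, -0.2089, 0.1033]
eef_rot: [0.993, 0.121, -0.0, -0.0]
ft_force: [0.1, -0.5, 0.2]
width: 0.0002
grip_force: 0.3
```

```bash
python3 -c "
from h import *
import cv2
from bench import camera
where()
a=camera('scene')[205:285,300:400,::-1]
cv2.imwrite('pics/bolt.png',cv2.resize(a,None,fx=5,fy=5,interpolation=2))
q=np.load('q.npy')
print((proj('scene',W(q,[(-95,-60,94),(-95,-26,94)]))-[300,205])*5)"
```

```text
t 3.45 tip(cutter mm) [-96.5 -45.3  81.3] F cutter [-0.  -0.5  0.2] w 0.00023432293083442188
[[197.91577884 152.84766556]
 [167.58920506 188.05255609]]
```

View pics/bolt.png

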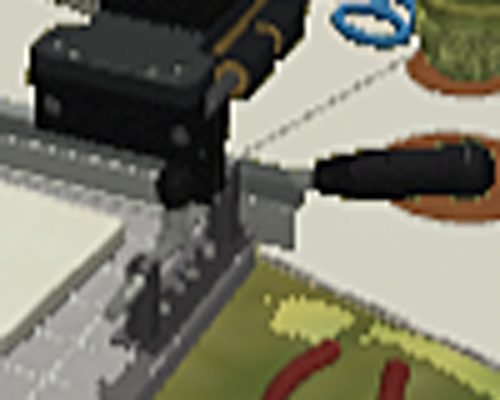

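The knob is now at about (173,186) in the crop, and fully drawn is predicted at (168,188), so a few mm remain.

>>> {"op": "drive_tool", "data": {"series": [0, 0, 0, 0, -0.04, 0, -1, 0, 0, 0, 0, -0.08, 0, -1]}}

```text
time: 3.67
ee_pos: [0.5481, -0.2064, 0.1034]
eef_rot: [0.993, 0.121, 0.0, 0.0]
ft_force: [1.2, -1.2, -0.1]
width: 0.0004
grip_force: 0.8
```

>>> {"op": "drive_tool", "data": {"series": [0, 0, 0, 0, -0.04, 0, -1, 0, 0, 0, 0, -0.08, 0, -1]}}

```text
time: 3.83
ee_pos: [0.5477, -0.2054, 0.1036]
eef_rot: [0.993, 0.12, 0.001, 0.002]
ft_force: [5.4, -11.8, -5.1]
width: 0.0003
grip_force: 6.7
```

>>> {"op": "drive_tool", "data": {"series": [0, 0, 0, 0, 0, 0, -1, 0, 0, 0, 0, 0, 0, -1]}}

```text
time: 4.0
ee_pos: [0.5478, -0.2056, 0.1036]
eef_rot: [0.993, 0.12, 0.001, 0.002]
ft_force: [5.4, -7.7, -4.4]
width: 0.0004
grip_force: 4.8
```

The bolt reached its end stop (the force jumped). I'll back off, rise, then go to the handle.

>>> {"op": "drive_tool", "data": {"series": [0, 0, 0, 0, 0.3, 0, -1, 0, 0, 0, 0, 0.4, -0.5, -1, 0, 0, 0, 0, 0.4, -1.5, -1, 0, 0, 0, -1, 0, -2.3, -1, 0, 0, 0, -2.2, -0.5, -2.5, -1, 0, 0, 0, -2.2, -0.7, -2.5, -1, 0, 0, 0, -2.2, -0.7, -2.5, -1]}}

```text
time: 4.58
ee_pos: [0.4523, -0.1965, 0.205]
eef_rot: [0.993, 0.121, 0.0, 0.001]
ft_force: [0.8, -0.9, 0.7]
width: 0.0002
grip_force: 0.0
```

```bash
python3 -c "
from h import *
where(); go((-185,-40,120),45); go((-185,-54,83),45); go((-185,-96,41),45)"
```

```text
t 4.5833 tip(cutter mm) [-187.2  -10.2  183. ] F cutter [ 0.6 -1.   0.7] w 0.00023670502028193103
row [-8.99 -0.    0.01  0.05  0.35  1.74] zdir [ 0.17 -0.69 -0.71] tcp [ 0.458 -0.21   0.136]
row [-8.99 -0.    0.01  0.05  0.7   2.66] zdir [ 0.17 -0.69 -0.71] tcp [ 0.461 -0.223  0.099]
row [-8.99 -0.    0.01  0.05  1.75  3.71] zdir [ 0.17 -0.69 -0.71] tcp [ 0.471 -0.264  0.057]
```

>>> {"op": "drive_tool", "data": {"series": [-1.4, 0, 0, 0, 0.2, 0.6, -1, -2.8, 0, 0, 0, 0.35, 1.2, -1, -4.2, 0, 0, 0.05, 0.35, 1.7, -1, -5.6, 0, 0, 0.05, 0.35, 1.7, -1, -7, 0, 0, 0.05, 0.35, 1.7, -1, -8.4, 0, 0, 0.05, 0.35, 1.7, -1, -9, 0, 0, 0.05, 0.35, 1.7, -1, -9, 0, 0, 0.05, 0.35, 1.7, -1, -9, 0, 0, 0.05, 0.35, 1.7, -1]}}

```text
time: 5.33
ee_pos: [0.4605, -0.2094, 0.1344]
eef_rot: [0.918, 0.113, 0.045, 0.378]
ft_force: [0.2, -0.2, -0.2]
width: 0.0002
grip_force: 0.0
```

```bash
python3 -c "
from h import *
where(); go((-185,-40,120),45); go((-185,-54,83),45); go((-185,-96,41),45)"
```

```text
t 5.3333 tip(cutter mm) [-182.3  -40.2  118.8] F cutter [ 0.2 -0.2 -0.2] w 0.00018498185811056727
row [-0.04 -0.    0.04 -0.07  0.02 -0.03] zdir [ 0.17 -0.69 -0.71] tcp [ 0.458 -0.21   0.136]
row [-0.04 -0.    0.04 -0.07 -0.39  0.88] zdir [ 0.17 -0.69 -0.71] tcp [ 0.461 -0.223  0.099]
row [-0.04 -0.    0.04 -0.07 -0.38  2.36] zdir [ 0.17 -0.69 -0.71] tcp [ 0.471 -0.264  0.057]
```

>>> {"op": "drive_tool", "data": {"series": [0, 0, 0, 0, -0.4, 0.4, -1, 0, 0, 0, -0.05, -0.4, 0.9, -1, 0, 0, 0, -0.05, -0.4, 1.4, -1, 0, 0, 0, -0.05, -0.4, 1.9, -1, 0, 0, 0, -0.05, -0.4, 2.35, -1, 0, 0, 0, -0.05, -0.4, 2.35, -1, 0, 0, 0, -0.05, -0.4, 2.35, -1]}}

```text
time: 5.92
ee_pos: [0.4712, -0.2658, 0.0576]
eef_rot: [0.918, 0.11, 0.045, 0.379]
ft_force: [0.4, -0.6, 0.7]
width: 0.0002
grip_force: 0.0
```

```bash
python3 -c "
from h import *
import cv2
from bench import camera
where(); go((-185,-96,41),45); go((-185,-102,47),45)
a=camera('scene')[190:310,290:450,::-1]
cv2.imwrite('pics/under.png',cv2.resize(a,None,fx=4,fy=4,interpolation=2))"
```

```text
t 5.9167 tip(cutter mm) [-185.4  -97.6   42. ] F cutter [ 0.3 -0.7  0.7] w 0.00016589112777434307
row [-0.02  0.03 -0.02  0.01 -0.05 -0.01] zdir [ 0.17 -0.69 -0.71] tcp [ 0.471 -0.264  0.057]
row [-0.02  0.03 -0.02  0.01  0.17 -0.01] zdir [ 0.17 -0.69 -0.71] tcp [ 0.473 -0.27   0.063]
```

View pics/under.png

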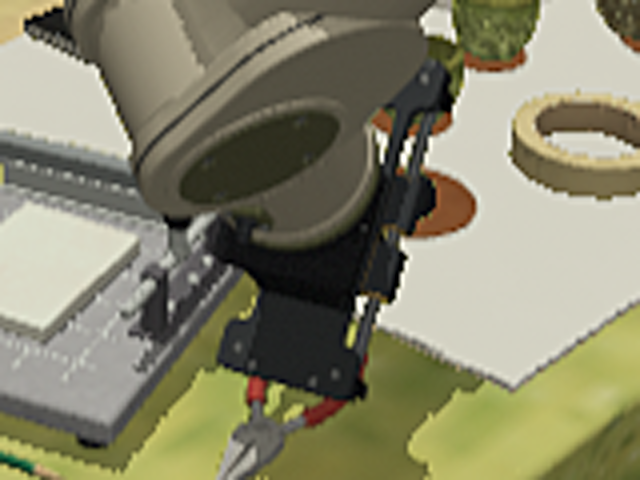

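```bash
python3 -c "
from h import *
p=np.array([-185.4,-97.6,42]); k=.7071
for B in np.arange(3,64,3.):
    b=np.radians(B); t=np.array([80.5-266*np.cos(b),-102,35+266*np.sin(b)]); d=(t-p)/40
    print(B,round(d[0],2),round(k*(d[2]-d[1]),2),round(-k*(d[1]+d[2]),2))"
```

```text
3.0 0.01 0.2 -0.04
6.0 0.03 0.45 -0.29
9.0 0.08 0.69 -0.53
12.0 0.14 0.93 -0.78
15.0 0.22 1.17 -1.02
18.0 0.32 1.41 -1.25
21.0 0.44 1.64 -1.48
24.0 0.57 1.87 -1.71
27.0 0.72 2.09 -1.93
30.0 0.89 2.31 -2.15
33.0 1.07 2.52 -2.36
36.0 1.27 2.72 -2.56
39.0 1.48 2.91 -2.76
42.0 1.71 3.1 -2.94
45.0 1.95 3.28 -3.12
48.0 2.2 3.45 -3.29
51.0 2.46 3.61 -3.45
54.0 2.74 3.76 -3.6
57.0 3.03 3.9 -3.74
60.0 3.32 4.03 -3.87
63.0 3.63 4.14 -3.99
```

>>> {"op": "drive_tool", "data": {"series": [0, 0, 0, 0, 0.2, 0, -1, 0, 0, 0, 0.03, 0.45, -0.3, -1, 0, 0, 0, 0.08, 0.7, -0.55, -1, 0, 0, 0, 0.14, 0.95, -0.8, -1, 0, 0, 0, 0.22, 1.2, -1, -1, 0, 0, 0, 0.32, 1.4, -1.25, -1, 0, 0, 0, 0.44, 1.65, -1.5, -1, 0, 0, 0, 0.57, 1.87, -1.7, -1, 0, 0, 0, 0.72, 2.1, -1.95, -1, 0, 0, 0, 0.9, 2.3, -2.15, -1]}}

```text
time: 6.8
ee_pos: [0.5078, -0.2594, 0.1856]
eef_rot: [0.917, 0.112, 0.047, 0.38]
ft_force: [-2.3, 1.9, -1.3]
width: 0.0008
grip_force: 0.9
```

```bash
python3 -c "
from h import *
where()"
```

```text
t 6.8 tip(cutter mm) [-148.3 -100.1  170.1] F cutter [-1.8  2.4 -1.3] w 0.0008202294984844577
```

>>> {"op": "drive_tool", "data": {"series": [0, 0, 0, 0.18, 0.21, -0.21, -1, 0, 0, 0, 0.38, 0.41, -0.41, -1, 0, 0, 0, 0.6, 0.6, -0.61, -1, 0, 0, 0, 0.82, 0.8, -0.8, -1, 0, 0, 0, 1.06, 0.97, -0.97, -1, 0, 0, 0, 1.3, 1.14, -1.14, -1, 0, 0, 0, 1.57, 1.3, -1.3, -1, 0, 0, 0, 1.85, 1.45, -1.45, -1, 0, 0, 0, 2.0, 1.53, -1.53, -1, 0, 0, 0, 2.0, 1.53, -1.53, -1]}}

```text
time: 7.63
ee_pos: [0.5867, -0.2398, 0.2721]
eef_rot: [0.917, 0.112, 0.048, 0.38]
ft_force: [-0.1, -0.4, 0.1]
width: 0.0004
grip_force: 0.0
```

```bash
python3 -c "
from h import *
import cv2
from bench import camera
where()
a=camera('scene')[100:320,210:430,::-1]
cv2.imwrite('pics/lift.png',cv2.resize(a,None,fx=2.5,fy=2.5,interpolation=2))"
```

```text
t 7.6333 tip(cutter mm) [-66.9 -99.9 256.5] F cutter [-0.2 -0.3  0.1] w 0.00038296463971359423
```

View pics/lift.png

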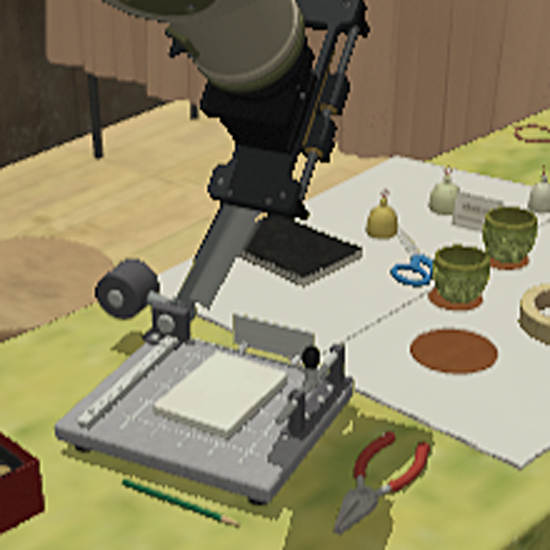

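The arm is raised and the tool is free of it (0 N). I'll retreat to -x and left, then check.

>>> {"op": "drive_tool", "data": {"series": [0, 0, 0, -0.5, 0, 0, -1, 0, 0, 0, -1, 0, 0, -1, 0, 0, 0, -1, -0.7, -0.7, -1, 0, 0, 0, -1, -1.4, -1.4, -1, 0, 0, 0, -1, -2.1, -2.1, -1, 0, 0, 0, -1, -2.8, -2.8, -1, 0, 0, 0, -1, -2.8, -2.8, -1, 0, 0, 0, -1, -2.8, -2.8, -1]}}

```text
time: 8.35
ee_pos: [0.5081, -0.0944, 0.2699]
eef_rot: [0.917, 0.114, 0.047, 0.38]
ft_force: [0.7, -0.9, 1.1]
width: 0.0004
grip_force: 0.0
```

```bash
python3 -c "
from h import *
import cv2
from bench import camera
where()
print(telemetry.read_state()['joint_positions'].round(2))
for s in (90,-90): go((3,72,130),10,s)
a=camera('scene')[100:300,230:370,::-1]; b=camera('top')[100:300,245:405,::-1]
cv2.imwrite('pics/up.png',np.hstack([cv2.resize(x,None,fx=2.5,fy=2.5,interpolation=2) for x in (a,b)]))"
```

```text
t 8.35 tip(cutter mm) [-108.5   60.1  254.3] F cutter [ 0.4 -1.   1.1] w 0.00037147290907712025
[ 0.21  0.09 -0.61  1.92  0.84  1.39 -1.99]
row [ 5.47 -5.51 17.45  2.79 -2.08  2.1 ] zdir [ 0.04 -0.17 -0.98] tcp [ 0.616 -0.068  0.152]
row [  5.5    5.46 -17.33   2.79  -2.08   2.1 ] zdir [ 0.04 -0.17 -0.98] tcp [ 0.616 -0.068  0.152]
```

View pics/up.png

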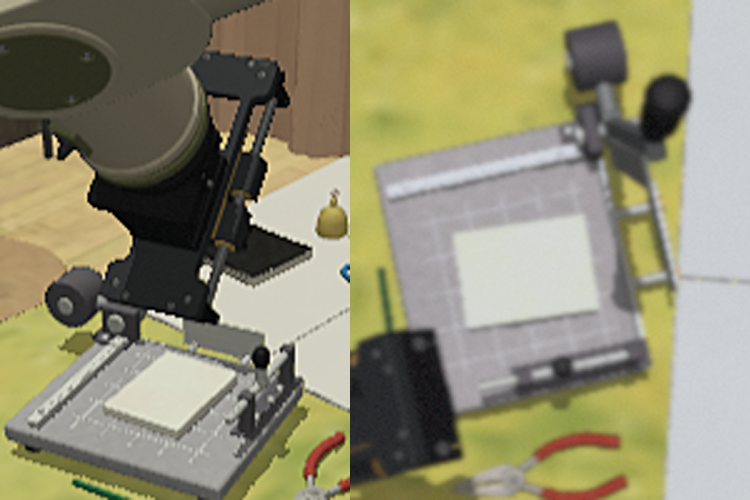

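The view shows the arm tipped back on its buffer, the bolt drawn and the board undisturbed (top crop centre (525,272)). I'll untilt and move over the board's left side, spinning a little to see which way joint 7 goes.

>>> {"op": "drive_tool", "data": {"series": [1.4, 0, 0, 0.3, -0.2, -0.2, -0.3, 2.8, 0, 0, 0.6, -0.3, -0.3, -0.3, 4.2, 0, 0, 1, -0.3, -0.3, -0.3, 5.6, 0, 0, 1.5, -0.3, -0.3, -0.3, 7, 0, 0, 2, -0.3, -0.3, -0.3, 7, 0, 0, 2, -0.3, -0.3, -0.3, 7, 0, 0, 2, -0.3, -0.3, -0.3]}}

```text
time: 9.03
ee_pos: [0.5823, -0.0646, 0.2691]
eef_rot: [0.989, 0.117, 0.01, 0.086]
ft_force: [-0.8, 1.1, 0.0]
width: 0.0297
grip_force: 0.0
```

```bash
python3 -c "
from h import *
where(); print(telemetry.read_state()['joint_positions'].round(2))"
```

```text
t 9.0333 tip(cutter mm) [-29.4  83.  247.5] F cutter [-0.5  1.2  0. ] w 0.029661217360198628
[ 0.39  0.24 -0.53  1.56  0.3   1.36 -1.53]
```

>>> {"op": "drive_tool", "data": {"series": [0, 0, 1.4, 0, 0, 0, -0.3, 0, 0, 2.8, 0, 0, 0, -0.3, 0, 0, 2.8, 0, 0, 0, -0.3]}}

```text
time: 9.28
ee_pos: [0.5812, -0.0609, 0.2697]
eef_rot: [0.996, -0.004, 0.021, 0.085]
ft_force: [-0.4, 0.1, -0.4]
width: 0.0305
grip_force: 0.0
```

```bash
python3 -c "
from h import *
where(); print(telemetry.read_state()['joint_positions'].round(2))
for s in (90,-90): go((3,72,130),10,s)"
```

```text
t 9.2833 tip(cutter mm) [-29.6  86.8 248. ] F cutter [-0.3  0.2 -0.4] w 0.030490873616563205
[ 0.36  0.24 -0.51  1.57  0.3   1.36 -1.77]
row [ 2.000e-02 -1.000e-02  1.515e+01  7.500e-01 -3.500e-01  2.970e+00] zdir [ 0.04 -0.17 -0.98] tcp [ 0.616 -0.068  0.152]
row [ 1.000e-02  2.000e-02 -2.085e+01  7.500e-01 -3.500e-01  2.970e+00] zdir [ 0.04 -0.17 -0.98] tcp [ 0.616 -0.068  0.152]
```

>>> {"op": "drive_tool", "data": {"series": [0, 0, -1.4, 0, 0, 0, -0.3, 0, 0, -2.8, 0, 0, 0, -0.3, 0, 0, -4.2, 0, 0, 0, -0.3, 0, 0, -5.6, 0, 0, 0, -0.3, 0, 0, -7, 0, 0, 0, -0.3, 0, 0, -8.4, 0, 0, 0, -0.3, 0, 0, -9.8, 0, 0, 0, -0.3, 0, 0, -11.2, 0, 0, 0, -0.3, 0, 0, -12.6, 0, 0, 0, -0.3, 0, 0, -14, 0, 0, 0, -0.3]}}

```text
time: 10.12
ee_pos: [0.5814, -0.0608, 0.2698]
eef_rot: [0.813, 0.575, -0.032, 0.082]
ft_force: [-0.8, 0.1, 0.2]
width: 0.0306
grip_force: 0.0
```

>>> {"op": "drive_tool", "data": {"series": [0, 0, -1.4, 0, 0, 0, -0.3, 0, 0, -2.8, 0, 0, 0, -0.3, 0, 0, -4.2, 0, 0, 0, -0.3, 0, 0, -5.6, 0, 0, 0, -0.3, 0, 0, -6.85, 0, 0, 0, -0.3, 0, 0, -6.85, 0, 0, 0, -0.3, 0, 0, -6.85, 0, 0, 0, -0.3]}}

```text
time: 10.7
ee_pos: [0.5816, -0.0608, 0.2699]
eef_rot: [0.612, 0.786, -0.054, 0.069]
ft_force: [0.6, 0.6, -0.1]
width: 0.0304
grip_force: 0.0
```

```bash
python3 -c "
from h import *
where(); print(telemetry.read_state()['joint_positions'].round(2))
go((3,74,120),10,-90); go((3,74,36),10,-90)"
```

```text
t 10.7 tip(cutter mm) [-29.1  86.8 248.2] F cutter [ 0.8  0.5 -0.1] w 0.030447626961341453
[ 0.53  0.27 -0.71  1.56  0.36  1.38  0.01]
row [-0.    0.01  0.06  0.24  0.8   3.21] zdir [ 0.04 -0.17 -0.98] tcp [ 0.616 -0.066  0.142]
row [-0.    0.01  0.06  0.61  0.81  5.28] zdir [ 0.04 -0.17 -0.98] tcp [ 0.616 -0.066  0.058]
```

>>> {"op": "drive_tool", "data": {"series": [0, 0, 0, 0.1, 0.4, 0.8, -0.3, 0, 0, 0, 0.2, 0.8, 1.6, -0.3, 0, 0, 0, 0.2, 0.8, 2.4, -0.3, 0, 0, 0, 0.24, 0.8, 3.2, -0.3, 0, 0, 0, 0.24, 0.8, 3.2, -0.3, 0, 0, 0, 0.24, 0.8, 3.2, -0.3]}}

```text
time: 11.2
ee_pos: [0.6152, -0.0654, 0.1415]
eef_rot: [0.613, 0.785, -0.055, 0.067]
ft_force: [-0.0, -0.2, 1.0]
width: 0.0304
grip_force: 0.0
```

```bash
python3 -c "
from h import *
where()
go((3,74,36),10,-90)"
```

```text
t 11.2 tip(cutter mm) [  2.3  74.3 119.8] F cutter [-0.1 -0.2  1. ] w 0.03041458710136129
row [-0.03 -0.01  0.05  0.36  0.02  2.07] zdir [ 0.04 -0.17 -0.98] tcp [ 0.616 -0.066  0.058]
```

>>> {"op": "drive_tool", "data": {"series": [0, 0, 0, 0.1, 0, 0.6, -0.3, 0, 0, 0, 0.2, 0, 1.2, -0.3, 0, 0, 0, 0.3, 0, 1.7, -0.3, 0, 0, 0, 0.36, 0, 1.95, -0.3, 0, 0, 0, 0.36, 0, 2.05, -0.3, 0, 0, 0, 0.36, 0, 2.05, -0.3, 0, 0, 0, 0.36, 0, 2.05, -0.3]}}

```text
time: 11.78
ee_pos: [0.6172, -0.0653, 0.061]
eef_rot: [0.612, 0.786, -0.053, 0.07]
ft_force: [0.5, -0.2, 0.2]
width: 0.0302
grip_force: 0.0
```

```bash
python3 -c "
from h import *
where()
go((3,74,36),10,-90);go((3,2,36),10,-90);go((3,-12,36),10,-90)"
```

```text
t 11.7833 tip(cutter mm) [ 4.4 73.9 39.3] F cutter [ 0.4 -0.3  0.2] w 0.030180787756133896
row [ 0.03  0.01  0.06  0.02 -0.03  0.08] zdir [ 0.04 -0.17 -0.98] tcp [ 0.616 -0.066  0.058]
row [ 0.03  0.01  0.06 -1.76 -0.04  0.4 ] zdir [ 0.04 -0.17 -0.98] tcp [ 0.633 -0.135  0.058]
row [ 0.03  0.01  0.06 -2.1  -0.04  0.46] zdir [ 0.04 -0.17 -0.98] tcp [ 0.636 -0.149  0.058]
```

>>> {"op": "drive_tool", "data": {"series": [0, 0, 0, -0.1, 0, 0.1, -0.3, 0, 0, 0, -0.2, 0, 0.12, -0.3, 0, 0, 0, -0.3, 0, 0.14, -0.3, 0, 0, 0, -0.4, 0, 0.15, -0.3, 0, 0, 0, -0.5, 0, 0.17, -0.3, 0, 0, 0, -0.6, 0, 0.19, -0.3, 0, 0, 0, -0.7, 0, 0.2, -0.3, 0, 0, 0, -0.8, 0, 0.22, -0.3, 0, 0, 0, -0.9, 0, 0.24, -0.3, 0, 0, 0, -1, 0, 0.25, -0.3]}}

```text
time: 12.62
ee_pos: [0.6262, -0.1056, 0.056]
eef_rot: [0.612, 0.786, -0.054, 0.068]
ft_force: [0.5, 0.2, -1.3]
width: 0.0302
grip_force: 0.1
```

```bash
python3 -c "
from h import *
where()
go((3,2,36),10,-90)"
```

```text
t 12.6167 tip(cutter mm) [ 3.5 32.7 34.4] F cutter [ 0.5  0.1 -1.3] w 0.030235292416184986
row [ 0.   -0.    0.06 -0.76 -0.02  0.09] zdir [ 0.04 -0.17 -0.98] tcp [ 0.633 -0.135  0.058]
```

>>> {"op": "drive_tool", "data": {"series": [0, 0, 0, -0.1, 0, -0.02, -0.3, 0, 0, 0, -0.2, 0, -0.02, -0.3, 0, 0, 0, -0.3, 0, 0, -0.3, 0, 0, 0, -0.4, 0, 0.02, -0.3, 0, 0, 0, -0.5, 0, 0.04, -0.3, 0, 0, 0, -0.6, 0, 0.05, -0.3, 0, 0, 0, -0.7, 0, 0.07, -0.3, 0, 0, 0, -0.7, 0, 0.07, -0.3]}}

```text
time: 13.28
ee_pos: [0.6331, -0.1338, 0.0581]
eef_rot: [0.613, 0.785, -0.054, 0.069]
ft_force: [0.0, -0.0, 0.6]
width: 0.0305
grip_force: 0.0
```

```bash
python3 -c "
from h import *
import cv2
from bench import camera
where()
go((3,-12,36),10,-90)
a=camera('scene')[190:310,225:355,::-1]; b=camera('top')[150:250,280:400,::-1]
cv2.imwrite('pics/push.png',np.hstack([cv2.resize(x,(400,400),interpolation=2) for x in (a,b)]))"
```

```text
t 13.2833 tip(cutter mm) [ 3.3  3.6 36.5] F cutter [-0.  -0.   0.6] w 0.030515912607943833
row [-0.    0.01  0.05 -0.38 -0.01  0.08] zdir [ 0.04 -0.17 -0.98] tcp [ 0.636 -0.149  0.058]
```

View pics/push.png

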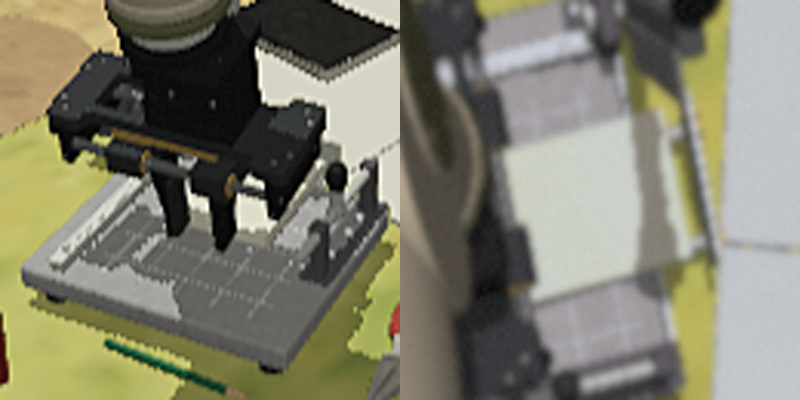

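The board lies square, with its right edge about 15 mm from the stop. Advancing slowly.

>>> {"op": "drive_tool", "data": {"series": [0, 0, 0, -0.05, 0, 0.02, -0.3, 0, 0, 0, -0.1, 0, 0.03, -0.3, 0, 0, 0, -0.15, 0, 0.04, -0.3, 0, 0, 0, -0.2, 0, 0.05, -0.3, 0, 0, 0, -0.25, 0, 0.05, -0.3]}}

```text
time: 13.8
ee_pos: [0.6355, -0.1426, 0.0579]
eef_rot: [0.612, 0.786, -0.054, 0.069]
ft_force: [0.2, 0.1, 0.8]
width: 0.0301
grip_force: 0.1
```

>>> {"op": "drive_tool", "data": {"series": [0, 0, 0, -0.03, 0, 0.01, -0.3, 0, 0, 0, -0.06, 0, 0.01, -0.3]}}

```text
time: 13.97
ee_pos: [0.6361, -0.145, 0.0579]
eef_rot: [0.612, 0.786, -0.054, 0.069]
ft_force: [0.2, 0.3, -0.3]
width: 0.0307
grip_force: 0.1
```

>>> {"op": "drive_tool", "data": {"series": [0, 0, 0, -0.03, 0, 0.01, -0.3, 0, 0, 0, -0.06, 0, 0.01, -0.3]}}

```text
time: 14.13
ee_pos: [0.6367, -0.1472, 0.0579]
eef_rot: [0.612, 0.786, -0.054, 0.069]
ft_force: [-0.4, 0.5, -0.6]
width: 0.03
grip_force: 0.4
```

```bash
python3 -c "
from h import *
where()"
```

```text
t 14.1333 tip(cutter mm) [  3.6 -10.2  36.3] F cutter [-0.2  0.6 -0.6] w 0.030028033424439528
```

>>> {"op": "drive_tool", "data": {"series": [0, 0, 0, -0.02, 0, 0, -0.3, 0, 0, 0, -0.03, 0, 0, -0.3]}}

```text
time: 14.3
ee_pos: [0.6371, -0.1475, 0.0582]
eef_rot: [0.612, 0.786, -0.053, 0.068]
ft_force: [0.2, 3.4, 0.0]
width: 0.0303
grip_force: 1.6
```

>>> {"op": "drive_tool", "data": {"series": [0, 0, 0, -0.02, 0, 0, -0.3, 0, 0, 0, -0.03, 0, 0, -0.3]}}

```text
time: 14.47
ee_pos: [0.6374, -0.1477, 0.0583]
eef_rot: [0.612, 0.786, -0.053, 0.068]
ft_force: [0.1, 6.5, -1.0]
width: 0.0302
grip_force: 3.2
```

>>> {"op": "drive_tool", "data": {"series": [0, 0, 0, -0.02, 0, 0, -0.3, 0, 0, 0, -0.03, 0, 0, -0.3]}}

```text
time: 14.63
ee_pos: [0.6376, -0.1479, 0.0584]
eef_rot: [0.612, 0.786, -0.053, 0.068]
ft_force: [-1.2, 8.5, 0.4]
width: 0.0307
grip_force: 4.5
```

```bash
python3 -c "
from h import *
import cv2
from bench import camera
where()
b=camera('top')[150:250,300:400,::-1]
cv2.imwrite('pics/push2.png',cv2.resize(b,(600,600),interpolation=2))"
```

```text
t 14.6333 tip(cutter mm) [  4.4 -11.   36.7] F cutter [0.9 8.5 0.4] w 0.03067314154251042
```

The board is on the stop (about 8 N). I'll back straight off, then rise and clear the view.

>>> {"op": "drive_tool", "data": {"series": [0, 0, 0, 0.2, 0, -0.03, -0.3, 0, 0, 0, 0.7, 0, -0.1, -0.3, 0, 0, 0, 1.2, 0, -0.6, -0.3, 0, 0, 0, 1.2, 0, -1.4, -0.3, 0, 0, 0, 1.2, 0, -2.4, -0.3, 0, 0, 0, 2, 1, -3.4, -0.3, 0, 0, 0, 2.8, 2, -3.6, -0.3, 0, 0, 0, 3.5, 3, -3.6, -0.3, 0, 0, 0, 3.5, 3.5, -3.6, -0.3, 0, 0, 0, 3.5, 3.5, -3.6, -0.3]}}

```text
time: 15.52
ee_pos: [0.7353, 0.0469, 0.1754]
eef_rot: [0.611, 0.787, -0.053, 0.068]
ft_force: [-11.3, -5.5, 3.5]
width: 0.0301
grip_force: 7.0
```

```bash
python3 - <<'E'
from h import *
from bench import camera
where(); q=np.load("q.npy")
im=camera("top"); cv2.imwrite("pics/end.png",im[:,:,::-1])
# brightness/saturation profiles in cutter coords at board-top height along y for several x
ys=np.arange(0,-140,-4)
for x in (-38,-24,-10,4,18):
    p=proj("top",W(q,[(x,y,42) for y in ys])).astype(np.float32)
    v=cv2.remap(im,p[:,0:1],p[:,1:2],1)[:,0].astype(int); print(x,[f"{y}:{a.tolist()}" for y,a in zip(ys,v) if y<-108 or y>-40])
E
```

```text
t 15.5167 tip(cutter mm) [145.8 154.7 153.8] F cutter [-12.3  -2.7   3.5] w 0.030072512877759052
-38 ['0:[166, 164, 167]', '-4:[169, 166, 171]', '-8:[173, 171, 176]', '-12:[171, 169, 174]', '-16:[165, 161, 166]', '-20:[167, 168, 166]', '-24:[199, 203, 199]', '-28:[207, 212, 206]', '-32:[208, 212, 204]', '-36:[208, 212, 205]', '-112:[199, 202, 193]', '-116:[207, 211, 201]', '-120:[207, 211, 202]', '-124:[207, 211, 202]', '-128:[198, 201, 194]', '-132:[176, 178, 174]', '-136:[192, 182, 163]']
-24 ['0:[163, 157, 161]', '-4:[164, 160, 163]', '-8:[170, 167, 171]', '-12:[163, 160, 163]', '-16:[163, 158, 162]', '-20:[167, 168, 165]', '-24:[200, 204, 196]', '-28:[208, 211, 204]', '-32:[207, 211, 202]', '-36:[208, 213, 203]', '-112:[202, 205, 194]', '-116:[208, 212, 199]', '-120:[208, 213, 199]', '-124:[207, 211, 197]', '-128:[196, 201, 190]', '-132:[172, 174, 172]', '-136:[185, 185, 162]']
-10 ['0:[169, 166, 171]', '-4:[169, 166, 170]', '-8:[173, 172, 178]', '-12:[171, 168, 174]', '-16:[165, 163, 166]', '-20:[175, 176, 175]', '-24:[203, 207, 199]', '-28:[207, 212, 203]', '-32:[208, 211, 202]
[... 288 characters left out ...]
6:[157, 153, 157]', '-20:[167, 168, 166]', '-24:[198, 203, 195]', '-28:[208, 212, 201]', '-32:[207, 211, 201]', '-36:[206, 210, 198]', '-112:[199, 201, 195]', '-116:[208, 211, 205]', '-120:[208, 211, 203]', '-124:[207, 211, 204]', '-128:[196, 201, 193]', '-132:[174, 177, 178]', '-136:[192, 190, 167]']
18 ['0:[167, 164, 169]', '-4:[166, 165, 169]', '-8:[172, 170, 176]', '-12:[172, 169, 176]', '-16:[166, 163, 167]', '-20:[173, 172, 169]', '-24:[201, 204, 192]', '-28:[207, 211, 197]', '-32:[206, 211, 195]', '-36:[208, 211, 198]', '-112:[172, 173, 165]', '-116:[202, 207, 200]', '-120:[206, 211, 204]', '-124:[207, 211, 204]', '-128:[196, 200, 193]', '-132:[164, 165, 164]', '-136:[173, 165, 150]']
```

The board's edges are uniform along x (-21.5 and -131), so it is flush. The retreat brought the gripper against something near the cash box, so I'll back off the way it came.

>>> {"op": "drive_tool", "data": {"series": [0, 0, 0, 0, -0.5, 0, -0.3, 0, 0, 0, -0.7, -1.5, 0, -0.3, 0, 0, 0, -1.2, -2.3, -0.6, -0.3, 0, 0, 0, -1.2, -3, -1.4, -0.3, 0, 0, 0, -1.2, -3.5, -2, -0.3, 0, 0, 0, -1.2, -3.5, -2, -0.3, 0, 0, 0, -1.2, -3.5, -2, -0.3]}}

```text
time: 16.15
ee_pos: [0.6055, -0.0265, 0.2659]
eef_rot: [0.613, 0.785, -0.054, 0.071]
ft_force: [-0.6, 0.3, -0.4]
width: 0.0306
grip_force: 0.0
```

```bash
python3 - <<'E'
from h import *
from bench import camera
where()
im=camera("scene")[:,:,::-1]; t=camera("top")[:,:,::-1]
a0=cv2.imread("pics/scene0.png"); t0=cv2.imread("pics/top0.png")
for nm,A,B,boxes in (("scene",a0,im,dict(cashbox=(75,195,230,345),stamp=(182,330,207,360),keys=(222,330,280,352),pencil=(255,288,310,315),calc=(255,338,330,396),pliers=(340,272,385,315),cup=(380,195,408,222))),
                  ("top",t0,t,dict(cashbox=(100,90,238,198),stamp=(152,208,175,232),keys=(182,230,220,268),pencil=(254,203,268,258),calc=(176,272,220,333),pliers=(284,270,358,304),cup=(460,212,502,248)))):
    d=cv2.absdiff(cv2.GaussianBlur(A,(3,3),0),cv2.GaussianBlur(B,(3,3),0)).max(2)
    for k,(x0,y0,x1,y1) in boxes.items():
        c=d[y0:y1,x0:x1]; print(nm,k,"frac>30",round((c>30).mean(),3), np.argwhere(c>30).mean(0).round() if (c>30).any() else "")
        if k=="cashbox":
            s,_=cv2.phaseCorrelate(np.float32(cv2.cvtColor(A[y0:y1,x0:x1],6)),np.float32(cv2.cvtColor(np.ascontiguousarray(B[y0:y1,x0:x1]),6))); print("shift",s)
cv2.imwrite("pics/end_s.png",im)
E
```

```text
t 16.15 tip(cutter mm) [  2.3 114.4 244.3] F cutter [-0.5  0.4 -0.4] w 0.030606393019349042
scene cashbox frac>30 0.0 
shift (-7.7442283739515e-05, -0.005884322845759016)
scene stamp frac>30 0.0 
scene keys frac>30 0.034 [14. 55.]
scene pencil frac>30 0.343 [20. 22.]
scene calc frac>30 0.3 [13. 52.]
scene pliers frac>30 0.017 [5. 6.]
scene cup frac>30 0.0 
top cashbox frac>30 0.496 [68. 54.]
shift (0.11268327785377608, 0.0011315211878013542)
top stamp frac>30 0.918 [11. 11.]
top keys frac>30 0.555 [16. 25.]
top pencil frac>30 0.295 [39.  3.]
top calc frac>30 0.528 [32. 23.]
top pliers frac>30 0.0 
top cup frac>30 0.0
```

The cash box is unmoved. I'll draw back toward the robot and check the pencil and calculator free of shadows.

>>> {"op": "drive_tool", "data": {"series": [0, 0, 0, 0, -0.8, -0.5, -0.3, 0, 0, 0, 0, -1.6, -1, -0.3, 0, 0, 0, 0, -2.4, -1.5, -0.3, 0, 0, 0, 0, -3.2, -2, -0.3, 0, 0, 0, -0.5, -4, -2, -0.3, 0, 0, 0, -1.5, -4.5, -2, -0.3, 0, 0, 0, -2.5, -4.5, -2, -0.3, 0, 0, 0, -3.5, -4.5, -2, -0.3, 0, 0, 0, -3.5, -4.5, -2, -0.3, 0, 0, 0, -3.5, -4.5, -2, -0.3]}}

```text
time: 17.08
ee_pos: [0.4616, -0.1917, 0.3647]
eef_rot: [0.614, 0.785, -0.054, 0.067]
ft_force: [0.3, 0.5, 0.5]
width: 0.0306
grip_force: 0.0
```

```bash
python3 - <<'E'
from h import *
from bench import camera
where()
def hue(im,n,box):
    x0,y0,x1,y1=box; h=cv2.cvtColor(np.ascontiguousarray(im[y0:y1,x0:x1]),cv2.COLOR_BGR2HSV).astype(int)
    m=dict(pencil=(h[...,0]>50)&(h[...,0]<95)&(h[...,1]>90),keys=(h[...,0]>160)&(h[...,1]>120),calc=(h[...,2]<90),stamp=(h[...,0]<18)&(h[...,1]>80))[n]
    a=np.argwhere(m); return len(a),a.mean(0).round(1) if len(a) else None
B=dict(scene=dict(pencil=(250,283,315,318),keys=(222,330,280,352),calc=(255,338,330,396),stamp=(182,330,207,360)),
       top=dict(pencil=(250,200,272,262),keys=(182,230,220,268),calc=(176,272,220,333),stamp=(152,208,175,232)))
for c in B:
    A=cv2.imread(f"pics/{c}0.png"); I=camera(c)[:,:,::-1]
    for n,b in B[c].items(): print(c,n,hue(A,n,b),hue(I,n,b))
E
```

```text
t 17.0833 tip(cutter mm) [-177.   -11.5  343. ] F cutter [0.5 0.4 0.5] w 0.030568622746827204
scene pencil (90, array([16.5, 28.3])) (91, array([16.5, 28.2]))
scene keys (103, array([11.6, 14.4])) (73, array([11.5, 14.9]))
scene calc (836, array([32.6, 37.8])) (685, array([32.4, 37.3]))
scene stamp (138, array([17. , 11.7])) (127, array([16.6, 11.7]))
top pencil (12, array([34.8, 10.8])) (12, array([33.4, 10.7]))
top keys (85, array([10.2,  9. ])) (85, array([10.3,  9.1]))
top calc (335, array([23.7, 25.7])) (223, array([28.6, 26.8]))
top stamp (113, array([11.6,  9.5])) (112, array([11.5,  9.5]))
```

```bash
python3 -c "
from bench import r
print(r.close_job())"
```

```text
the job is handed in; nothing more can be done
None
```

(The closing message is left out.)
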